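Clear the bottle from the slanted cup and nest the spare cup

TASK

Someone left the amber oil bottle in the ivory cup on the slanted stand: take it out and stand it upright, wholly on the round cork mat. Then nest the teal cup, open end up, fully home in the ivory cup. Do not knock the bottle over, and leave the other things on the bench where they are.

Things in the scene. Friction and masses are not known exactly. Their poses are not given: they have to be found in the camera images.
- stand: Grey steel stand fixed to the bench: base plate 110 (x) x 90 (y) x 10 mm and a deck sloped 25 degrees that carries the ivory cup. Origin: centre of the underside, on the bench; z up; its -x side is the front, towards which the cup leans (roughly towards the robot).
- fixed_cup: Ivory tapered cup screwed to the sloped deck. 80 mm tall, outer diameter 44 mm at the bottom, 70 mm at the rim, wall 3 mm, floor 5 mm; outside stop bead, 70 mm diameter, 48 to 52 mm up. Origin: centre of the bottom's outer face (30 mm behind, 50 mm above the stand's origin); z: the cup's axis out of its mouth, leaning 25 degrees from vertical to the stand's front; y level.
- loose_cup: Teal tapered cup of the same shape and size (80 mm tall, 44 mm diameter at the bottom, 70 mm at the rim, wall 3 mm, stop bead 48 to 52 mm up), 90 g, upright on the bench. Origin: centre of the bottom's outer face, z up through the mouth. Fully nested, its stop bead rests on the ivory cup's rim all round, its origin 32 mm along the ivory cup's z axis.
- bottle: Closed amber round bottle, rigid, body 34 mm diameter and 125 mm long with a black cap 26 mm diameter and 15 mm high, 140 mm in all, about 150 g. It stands in the ivory cup, leaning on the cup's lower (front) wall about 34 degrees from vertical; its top 60 mm stick out. Origin: centre of its foot; z along its axis to the cap.
- mat: Round cork mat fixed flat on the bench, 140 mm diameter, 4 mm thick. Origin: centre of its underside.
- tape: Bystander: roll of tape lying flat, 56 mm outer diameter, 24 mm high. Origin: centre of its underside.
- block: Bystander: wooden sanding block 90 x 40 x 26 mm. Origin: centre of its underside.
- screwdriver: Bystander: screwdriver with a red handle lying between the robot and the other things, about 200 mm long along its x. Origin: under its middle.
- mallet: Bystander: mallet with a wooden handle lying behind the other things, about 250 mm long along its x. Origin: under its middle.
- tin: Bystander: aluminium can standing behind the other things, 66 mm diameter, 110 mm high. Origin: centre of its underside.
Mind the look-alikes: they are no part of the job. Several things have the shape of the bottle; the one meant has the colours described above.

How it is judged:
By the outcome, as a careful person would: the job done as asked, in the order asked, and still so for the second after the job is handed in, with the robot touching nothing.
It also fails if it takes over 58 s, if anything falls off the work surface, if the arm or the gripper's body presses on something with over 40 N, if the wrist force passes 120 N, or if a joint passes its speed limit or range.

ROBOT

A 6-joint arm with a two-finger parallel gripper is mounted at the origin on the work surface. World frame = base frame: x ahead of the robot, y to its left, z up, the work surface at z = 0. Lengths are in m, angles in rad, forces in N, time in s.
With the tool pointing down it reaches from about 0.35 to 0.775 m from the base axis. Payload 5.5 kg.
Tool frame: the origin (TCP) lies at the very end of the fingers, on their centre line; the grasp point (between the pads) lies 19 mm behind it; z points along the fingers, y is the direction in which the jaws open and shut (so a half turn about z gives the same grasp; the last joint's range is limited). The gripper opens to 85 mm and grips with 20 to 120 N. Pads are 22 mm wide; open, the fingers measure 114 mm over their backs; the gripper's body (76 mm by 85 mm) begins 54 mm behind the grasp point. The pads swing forward as they close: fully open they stand 13 mm farther back than shut.
Start: joints at [-1.417, 0.313, 0.046, 1.304, 0, 1.431], TCP at [0.167, -0.55, 0.231] pointing down, gripper open.
Joint ranges: [-2.76, 2.76], [-0.86, 1.69], [-1.03, 1.26], [-2.2, 2.34], [-1.47, 1.5], [-3.14, 3.14]. Speed limits (rad/s): [2.57, 2.57, 3.14, 3.14, 3.14, 3.14].

INTERFACE

Orientations are given as a unit quaternion [w, x, y, z].
In Python, from workcell import get_state, imaging, env, spotter gives the robot as it stands.
- The arm moves only by the tool play_rows, never from a script. Its argument "moves" is a list of rows, each an object with "claw": the finger opening in cm, from 0 to 8.54; "delta_pos": the shift along the tool's x, y, z in cm, a list of three; "twist": the turn about the tool's z in degrees. A call has 1 to 12 rows; each row is the pose to reach, as a shift and turn from the pose commanded when the call began, along the tool's axes at that moment; what a row does not reach only later rows make up. A row lasts 1/8 s, in which the tool goes at most 62.5 mm and 10.7 degrees, less where a joint would pass 70% of its speed; a pose out of reach is approached as far as the arm can. A call with a gripper value outside its range is refused whole. The fingers move at their own pace and stop on an object; "force" is the grip in N (left out, the last holds). Time passes only in rows, so rows that repeat a pose let the fingers close. It gives the time, the measured TCP pose, the force and the opening at its end, in the units of the state.
- get_state(): the state, without advancing time (a new reading comes with each control period).
- imaging.read_camera(name): name is "scene" or "top"; returns the picture (480x640x3 uint8, red, green, blue); there is no depth.
- imaging.camera_info(name): a dict with "fx", "fy", "cx", "cy" (pixels), "world_to_cam" (4x4, takes a point from world to camera coordinates). Camera axes: x right, y down, z forward; pixel columns grow to the right and rows downward; lengths in m; the calibration is good to about 2 mm. A picture is of the moment at which its call begins. camera_info takes no time and is no camera call.
- env.hand_in(): hands the job in, once; it reports no verdict.
Trained networks look in the newest picture that a camera, given by its name, has taken for a name from the list of things; names that differ only in an ending like _2 or _b are one class to them, and where a whole thing is asked for, a point or a joint stands for the part that bears it (a point fixed in the world has none). Each returns a list of dicts, best first, with "conf" (0 to 1); they miss things now and then, are a little off and sometimes report something else, mostly with a low value. They report only what shows in the picture. A call takes as long as a camera call. They do not tell look-alikes from the thing itself.
- spotter.spot_in(camera, query): "extent" ([left, top, right, bottom] in pixels, round what is visible of it).
The state is a dict: "clock": time; "joint_pos": joint angles; "qvel": joint speeds; "tau": joint torques, N m; "tcp_pos": TCP position; "orientation": TCP orientation; "wrist_force": force on the tool from outside, world axes, zero at the start; "ft_torque": the same for the moment, N m; "finger_gap": finger opening in m.
Only numpy, scipy, OpenCV 4.12 (cv2) and the standard library are available. Lean on these libraries where they do the work, as an engineer would, in place of code of your own. Each camera call takes 0.05 s, during which the arm holds its last target. There are 200 camera calls.

## Working session

There is one attempt and no reset: what is moved stays moved. The work goes in short steps, Python scripts to look and compute and a tool call to move; the robot and the scene stay as the last step left them, time stands still between calls to the robot, and variables do not carry over. Pictures are saved under pics/ and viewed, about 8 in all and at most 12, crops included, and the job is handed in when it is done.

Besides the shell and the picture viewer there is one more tool, called by a JSON object that holds its "api" and its "payload". play_rows: Moves the arm, as the interface text tells. Its arguments: {"type":"object","properties":{"moves":{"type":"array"},"force":{"type":"number"}},"required":["moves"]}

```bash
mkdir -p pics; ls; python3 - <<'E'
from workcell import get_state, imaging, env, spotter
import cv2,numpy as np
s=get_state();print(s)
for c in("scene","top"):
    im=imaging.read_camera(c);cv2.imwrite(f"pics/{c}0.png",im[:,:,::-1])
    i=imaging.camera_info(c);print(c,i)
    for q in("stand","fixed_cup","loose_cup","bottle","mat","tape","block","screwdriver","mallet","tin"):
        print(q,[(np.round(d["extent"]).tolist(),round(d["conf"],2)) for d in spotter.spot_in(c,q)][:4])
E
```

```text
pics
{'clock': 0.0, 'joint_pos': array([-1.41660797e+00,  3.14003169e-01,  4.49731948e-02,  1.30359247e+00,
        1.53248465e-05,  1.43117594e+00]), 'qvel': array([-0.00126601,  0.00031923,  0.00085535,  0.00186594,  0.00085582,
       -0.00061026]), 'tau': array([-7.02534453e-04, -4.80625248e+01,  2.98535049e+01,  1.93494104e-02,
       -1.42995582e-04, -1.26423160e-06]), 'tcp_pos': array([ 0.16642484, -0.54985597,  0.23040493]), 'orientation': array([-9.13092217e-04,  9.89228533e-01,  1.46376488e-01,  1.01155630e-06]), 'wrist_force': array([-0.68478126,  0.91406365,  0.18766397]), 'ft_torque': array([-0.02955008, -0.01568956,  0.04062096]), 'finger_gap': 0.08543001319600645}
scene {'fx': 470.4638428581603, 'fy': 470.4638428581603, 'cx': 311.78074261432675, 'cy': 238.04197364008937, 'world_to_cam': array([[-0.83110459,  0.5560626 ,  0.00771625,  0.40203091],
       [ 0.31649328,  0.48435647, -0.81561683, -0.17434949],
       [-0.45727143, -0.67542075, -0.57854096,  1.43523774],
       [ 0.        ,  0.        ,  0.        ,  1.        ]])}
stand [([325.0, 247.0, 390.0, 326.0], 0.5
[... 928 characters left out ...]
0.99679434,  1.03294686],
       [ 0.        ,  0.        ,  0.        ,  1.        ]])}
stand [([209.0, 199.0, 258.0, 253.0], 0.72)]
fixed_cup [([211.0, 207.0, 247.0, 240.0], 0.88)]
loose_cup [([348.0, 181.0, 380.0, 210.0], 0.66)]
bottle [([218.0, 212.0, 240.0, 251.0], 0.81), ([150.0, 284.0, 184.0, 345.0], 0.78), ([290.0, 213.0, 311.0, 236.0], 0.71), ([132.0, 213.0, 200.0, 251.0], 0.6)]
mat [([456.0, 192.0, 518.0, 251.0], 0.71)]
tape [([288.0, 211.0, 311.0, 237.0], 0.79)]
block [([412.0, 186.0, 434.0, 225.0], 0.95)]
screwdriver [([304.0, 296.0, 395.0, 312.0], 0.89), ([459.0, 194.0, 519.0, 253.0], 0.43)]
mallet [([393.0, 110.0, 514.0, 155.0], 0.55)]
tin [([274.0, 110.0, 304.0, 148.0], 0.65)]
```

```bash
python3 - <<'E'
import cv2,numpy as np
a=cv2.imread("pics/scene0.png")[170:390,150:530];b=cv2.imread("pics/top0.png")[95:355,120:530]
cv2.imwrite("pics/s0c.png",cv2.resize(a,None,fx=2,fy=2,interpolation=3));cv2.imwrite("pics/t0c.png",cv2.resize(b,None,fx=1.95,fy=1.95,interpolation=3))
E
```

```text
(no output)
```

View pics/s0c.png

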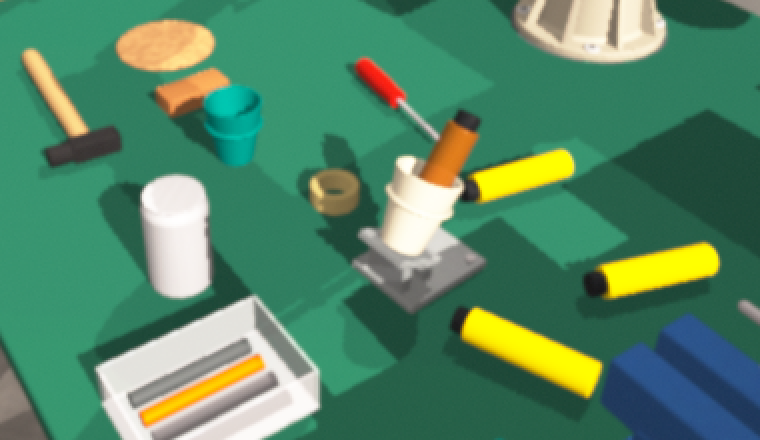

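View pics/t0c.png

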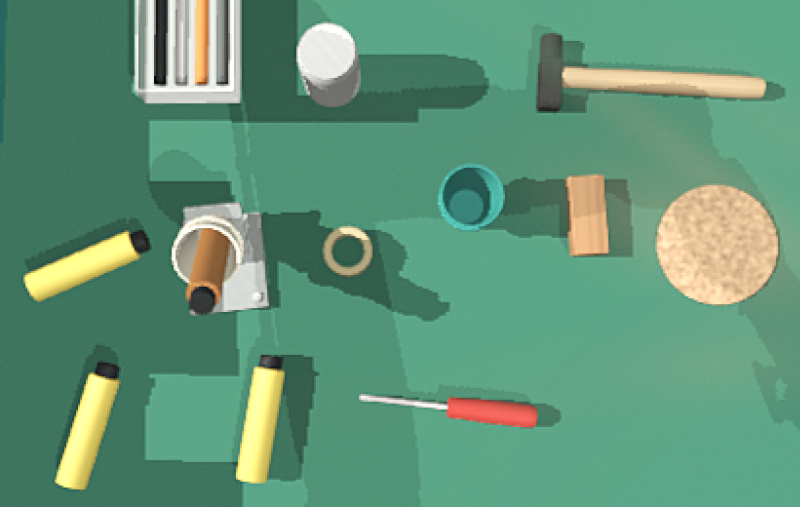

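The top view shows the amber bottle in the ivory cup at full-image (228,227), with its cap at about (224,249). The teal cup is at (362,196) and the mat at (487,221). The yellow bottles are look-alikes. In the scene view the cup is at (362,275) and the bottle at (375,247). Next I fit the models to both views.

```bash
cat > H.py <<'E'
import cv2,numpy as np
from scipy.optimize import minimize
from scipy.spatial.transform import Rotation as R
from workcell import get_state, imaging, env, spotter
S=4
INFO={c:imaging.camera_info(c) for c in("scene","top")}
def proj(c,P):
    i=INFO[c];T=i["world_to_cam"];q=np.atleast_2d(P)@T[:3,:3].T+T[:3,3]
    return np.c_[i["fx"]*q[:,0]/q[:,2]+i["cx"],i["fy"]*q[:,1]/q[:,2]+i["cy"]]
def lathe(prof,n=48):
    a=np.linspace(0,2*np.pi,n,endpoint=False)
    return np.vstack([np.c_[r*np.cos(a),r*np.sin(a),0*a+z] for r,z in prof])
CUP=[lathe([(.022,0),(.030,.048)]),lathe([(.035,.048),(.035,.052)]),lathe([(.030,.05),(.035,.08)])]
CAP=[lathe([(.017,0),(.017,.125)]),lathe([(.013,.125),(.013,.14)])]
MAT=[lathe([(.07,0),(.07,.004)])]
def mask(c,parts,Rm,t,box):
    x0,y0,x1,y1=box;m=np.zeros(((y1-y0)*S,(x1-x0)*S),np.uint8)
    for p in parts:
        uv=(proj(c,p@Rm.T+t)-[x0-.5,y0-.5])*S-.5
        cv2.fillConvexPoly(m,cv2.convexHull(np.round(uv*16).astype(np.int32)),255,shift=4)
    return cv2.resize(m,(x1-x0,y1-y0),interpolation=cv2.INTER_AREA)/255.
def seg(im,box,f):
    x0,y0,x1,y1=box;h=cv2.cvtColor(im[y0:y1,x0:x1],cv2.COLOR_BGR2HSV).astype(int)
    return f(h[...,0],h[...,1],h[...,2]).astype(float)
def fit(cost,x0,step):
    x0=np.array(x0,float)
    for k in(1,.3):
        n=len(x0);sim=np.vstack([x0,x0+np.diag(step)*k])
        r=minimize(cost,x0,method="Nelder-Mead",options=dict(initial_simplex=sim,maxiter=500,xatol=1e-5,fatol=1e-3));x0=r.x
    return r
def ray(c,uv,z):
    i=INFO[c];T=i["world_to_cam"];d=T[:3,:3].T@[(uv[0]-i["cx"])/i["fx"],(uv[1]-i["cy"])/i["fy"],1];o=-T[:3,:3].T@T[:3,3]
    return o+d*(z-o[2])/d[2]
E
cat > m1.py <<'E'
from H import *
im={c:cv2.imread(f"pics/{c}0.png") for c in INFO}
I=np.eye(3)
# teal & mat
for nm,parts,f,bx,z in(("teal",CUP,lambda h,s,v:(abs(h-89)<7)&(s>150),{"scene":(235,200,295,265),"top":(338,170,392,220)},.04),
                  ("mat",MAT,lambda h,s,v:(h<25)&(s>60),{"scene":(200,172,265,208),"top":(446,182,526,260)},.0)):
    M={c:seg(im[c],bx[c],f) for c in bx}
    for c in bx: print(nm,c,M[c].sum())
    ys,xs=np.nonzero(M["top"]);g=ray("top",(xs.mean()+bx["top"][0],ys.mean()+bx["top"][1]),z)
    for cs in(("scene",),("top",),("scene","top")):
        r=fit(lambda p:sum(abs(mask(c,parts,I,np.r_[p[:2],p[2] if len(p)>2 else 0],bx[c])-M[c]).sum() for c in cs),list(g[:2])+([0] if len(cs)>1 else []),[.01,.01]+([.01] if len(cs)>1 else []))
        print(nm,cs,r.x.round(4),round(r.fun,1))
# print colours
for c,pts in(("scene",[(350,270),(372,250),(383,230),(366,300),(352,252),(270,235)]),("top",[(228,225),(225,248),(212,225),(226,238),(235,250),(362,185),(365,200)])):
    h=cv2.cvtColor(im[c],cv2.COLOR_BGR2HSV);print(c,[(p,h[p[1],p[0]].tolist()) for p in pts])
E
python3 m1.py
```

```text
teal scene 954.0
teal top 239.0
teal ('scene',) [0.617  0.0051] 47.0
teal ('top',) [0.6134 0.0047] 698.5
teal ('scene', 'top') [ 0.6154  0.0018 -0.0029] 741.2
mat scene 1020.0
mat top 3018.0
mat ('scene',) [ 0.5697 -0.2863] 69.4
mat ('top',) [ 0.5691 -0.2871] 64.6
mat ('scene', 'top') [ 0.5691 -0.2874 -0.001 ] 132.7
scene [((350, 270), [22, 31, 250]), ((372, 250), [15, 222, 217]), ((383, 230), [165, 9, 56]), ((366, 300), [17, 11, 202]), ((352, 252), [27, 11, 255]), ((270, 235), [87, 255, 167])]
top [((228, 225), [14, 150, 148]), ((225, 248), [120, 5, 56]), ((212, 225), [24, 34, 148]), ((226, 238), [14, 140, 137]), ((235, 250), [48, 6, 226]), ((362, 185), [84, 150, 90]), ((365, 200), [86, 143, 132])]
```

```bash
cat > m2.py <<'E'
from H import *
im={c:cv2.imread(f"pics/{c}0.png") for c in INFO}
bx={"scene":(235,200,295,265),"top":(338,170,392,220)}
M={c:seg(im[c],bx[c],lambda h,s,v:(h>81)&(h<100)&(s>110)) for c in bx}
for cs in(("scene",),("top",),("scene","top")):
    k=3 if len(cs)>1 else 2
    r=fit(lambda p:sum(abs(mask(c,CUP,np.eye(3),np.r_[p[:2],p[2] if k>2 else 0],bx[c])-M[c]).sum() for c in cs),[.616,.003,0][:k],[.01]*k)
    print("teal",cs,r.x.round(4),round(r.fun,1),M["top"].sum())
bc={"scene":(330,218,402,312),"top":(200,195,256,258)}
am=lambda h,s,v:(h<22)&(s>90)
bk=lambda h,s,v:(v<85)&(s<60)
iv={"scene":lambda h,s,v:((v>228)&(s<80))|((s>16)&(s<85)&(h>14)&(h<34)&(v>90)),"top":lambda h,s,v:((v>235)&(s<80))|((s>16)&(s<85)&(h>14)&(h<34)&(v>90))}
MB={c:np.maximum(seg(im[c],bc[c],am),seg(im[c],bc[c],bk)) for c in bc}
MI={c:seg(im[c],bc[c],iv[c])*(1-MB[c]) for c in bc}
def big(m):
    n,l,st,_=cv2.connectedComponentsWithStats(cv2.morphologyEx(m.astype(np.uint8),cv2.MORPH_OPEN,np.ones((2,2))));return (l==1+st[1:,4].argmax()).astype(float)
for c in bc: MB[c]=big(MB[c]);MI[c]=big(MI[c])
def cup(p):
    Rz=R.from_euler("z",p[2]).as_matrix();t=np.r_[p[0],p[1],0]+Rz@[.03,0,.05]
    return Rz@R.from_euler("y",-25,degrees=True).as_matrix(),t
def bot(p):  # foot in world, axis lean & azimuth
    return R.from_euler("zy",[p[4],-p[3]]).as_matrix(),np.r_[p[:3]]
def pred(pc,pb,c):
    C=mask(c,CUP,*cup(pc),bc[c]);B=mask(c,CAP,*bot(pb),bc[c])
    return (C,B*(1-C)) if c=="scene" else (C*(1-B),B)
def cost(p,cs=("scene","top")):
    e=0
    for c in cs:
        C,B=pred(p[:3],p[3:],c);e+=abs(C-MI[c]).sum()+abs(B-MB[c]).sum()
    Rc,tc=cup(p[:3]);f=Rc.T@(p[3:6]-tc)   # foot centre inside cup, near floor
    ax=Rc.T@bot(p[3:])[0][:,2]
    return e+40*((f[2]-.0075)/.004)**2+10*((p[6]-np.radians(34))/.05)**2
g=ray("top",(229,223),.13);p0=[g[0]-.01,g[1],0]
Rc,tc=cup(p0);f=tc+Rc@[0,0,.0075]
p0=np.r_[p0,f,np.radians(34),0]
st=[.01,.01,.15,.008,.008,.005,.08,.15]
r=fit(cost,p0,st);r=fit(cost,r.x,st)
p=r.x;np.save("p.npy",p);print(p.round(4),r.fun,[MB[c].sum() for c in bc],[MI[c].sum() for c in bc])
Rc,tc=cup(p);print("cup o",tc.round(4),"axis",Rc[:,2].round(4),"foot in cup",(Rc.T@(p[3:6]-tc)).round(4),"bottle axis",bot(p[3:])[0][:,2].round(4))
for cs in(("scene",),("top",)): print(cs,cost(p,cs))
out=[]
for c in bc:
    C,B=pred(p[:3],p[3:],c);x0,y0,x1,y1=bc[c];a=im[c][y0:y1,x0:x1].copy()
    d=np.dstack([MI[c]*255,MB[c]*255,0*B]).astype(np.uint8)
    o=cv2.resize(a,None,fx=6,fy=6,interpolation=2)
    for m,col in((C,(255,0,0)),(B,(0,0,255))):
        k=cv2.findContours((cv2.resize(m,None,fx=6,fy=6)>.5).astype(np.uint8),0,1)[0];cv2.drawContours(o,k,-1,col,1)
    d=cv2.resize(d,None,fx=3,fy=3,interpolation=0)
    h=564;w=np.zeros((h,o.shape[1],3),np.uint8);w[:o.shape[0]]=o[:h];out.append(w)
o=np.hstack(out);cv2.imwrite("pics/fit.png",o);print(o.shape)
E
python3 m2.py
```

```text
teal ('scene',) [0.6173 0.0061] 48.3 940.0
teal ('top',) [0.6155 0.003 ] 25.4 940.0
teal ('scene', 'top') [ 0.6159  0.0029 -0.0024] 76.7 940.0
[0.5509 0.2803 0.3322 0.5697 0.2793 0.0509 0.5657 0.0158] 943.2998068319301 [np.float64(619.0), np.float64(649.0)] [np.float64(1235.0), np.float64(621.0)]
cup o [0.5793 0.2901 0.05  ] axis [-0.3995 -0.1378  0.9063] foot in cup [-0.011  -0.0071  0.0061] bottle axis [-0.536  -0.      0.8442]
('scene',) 599.5942166742984
('top',) 351.4258506612266
(564, 768, 3)
```

View pics/fit.png

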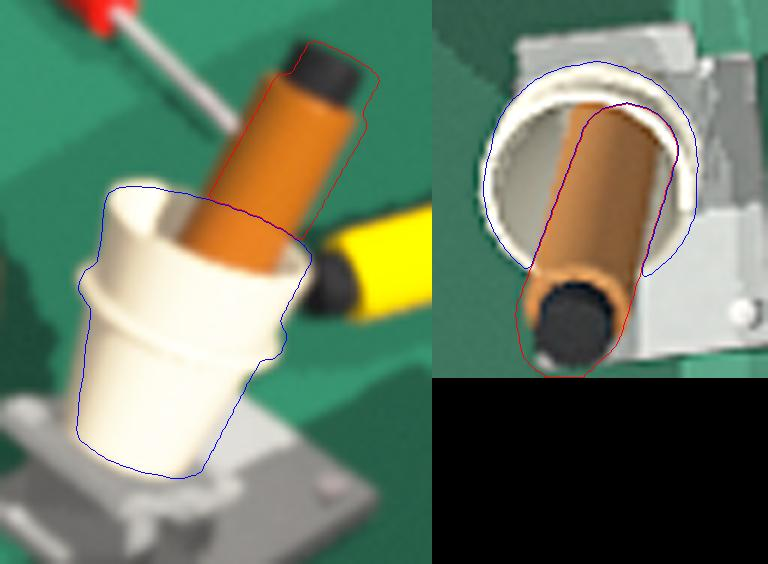

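The fit stuck in a local minimum: yaw is off and the visible mouth interior isn't modelled. I'll refine it.

```bash
python3 - <<'E'
s=open("m2.py").read()
s=s[:s.index("bx={")]+s[s.index("bc={"):]
s=s.replace('''return (C,B*(1-C)) if c=="scene" else (C*(1-B),B)''','''Mo=mask(c,[lathe([(.032,.08)])],*cup(pc),bc[c])
    V=B*np.maximum(1-C,Mo);return C*(1-V),V''')
s=s.replace("r=fit(cost,p0,st);r=fit(cost,r.x,st)",'''rs=[]
for y in(-.1,.1,.25):
  for az in(-.2,.1):
    q=p0.copy();q[2]=y;Rc,tc=cup(q);q[3:6]=tc+Rc@[-.003,0,.0075];q[7]=y+az
    r=fit(cost,q,st);r=fit(cost,r.x,st);rs.append(r);print(r.fun.round(1),r.x.round(3))
r=min(rs,key=lambda r:r.fun)''')
s=s.replace("for cs in((\"scene\",),(\"top\",)): print(cs,cost(p,cs))","pass")
s=s.replace("h=564;","o2=cv2.resize(d,(o.shape[1],o.shape[0]),interpolation=0);o=np.vstack([o,o2]);o=cv2.resize(o,None,fx=.5*600/564,fy=.5*600/564) if 0 else o;h=o.shape[0] if c=='scene' else 1128;")
s=s.replace('w[:o.shape[0]]=o[:h]','w[:o.shape[0]]=o[:h]').replace('o=np.hstack(out);','o=np.hstack(out);o=cv2.resize(o,None,fx=.53,fy=.53,interpolation=3);')
open("m3.py","w").write(s)
E
python3 m3.py
```

```text
638.2 [ 0.55   0.283  0.144  0.574  0.279  0.053  0.619 -0.701]
640.5 [ 0.55   0.283  0.128  0.575  0.279  0.053  0.624 -0.446]
646.6 [ 0.55   0.283  0.153  0.572  0.279  0.052  0.593 -0.212]
640.1 [ 0.55   0.283  0.135  0.574  0.279  0.052  0.609 -0.043]
642.2 [0.55  0.283 0.157 0.573 0.279 0.052 0.601 0.033]
637.4 [0.549 0.282 0.194 0.576 0.279 0.053 0.629 0.327]
[0.5494 0.2818 0.1944 0.5758 0.279  0.053  0.6295 0.3272] 637.3779707919414 [np.float64(619.0), np.float64(649.0)] [np.float64(1235.0), np.float64(621.0)]
cup o [0.5789 0.2876 0.05  ] axis [-0.4147 -0.0816  0.9063] foot in cup [-0.003  -0.0078  0.0047] bottle axis [-0.5887  0.      0.8083]
(598, 407, 3)
```

View pics/fit.png

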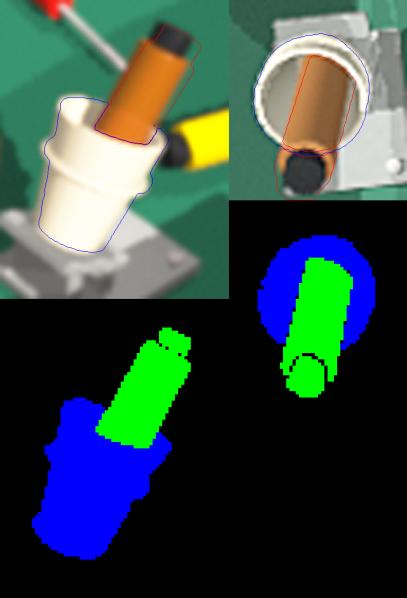

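The azimuth parameter had no effect because I used extrinsic Euler order. Fixing that.

```bash
sed -i 's/from_euler("zy"/from_euler("ZY"/' m3.py; python3 m3.py
```

```text
583.9 [0.55  0.282 0.156 0.57  0.283 0.051 0.587 0.109]
586.4 [0.55  0.283 0.148 0.57  0.283 0.051 0.579 0.09 ]
580.6 [0.55  0.283 0.171 0.571 0.283 0.052 0.6   0.092]
584.6 [0.55  0.283 0.154 0.57  0.283 0.051 0.585 0.103]
594.9 [0.549 0.281 0.179 0.574 0.281 0.053 0.636 0.053]
581.7 [0.55  0.283 0.181 0.571 0.283 0.052 0.596 0.1  ]
[0.55   0.2826 0.1714 0.5714 0.2826 0.0518 0.6003 0.092 ] 580.6081232379928 [np.float64(619.0), np.float64(649.0)] [np.float64(1235.0), np.float64(621.0)]
cup o [0.5796 0.2878 0.05  ] axis [-0.4164 -0.0721  0.9063] foot in cup [-0.0073 -0.0037  0.0054] bottle axis [-0.5625 -0.0519  0.8251]
(598, 407, 3)
```

View pics/fit.png

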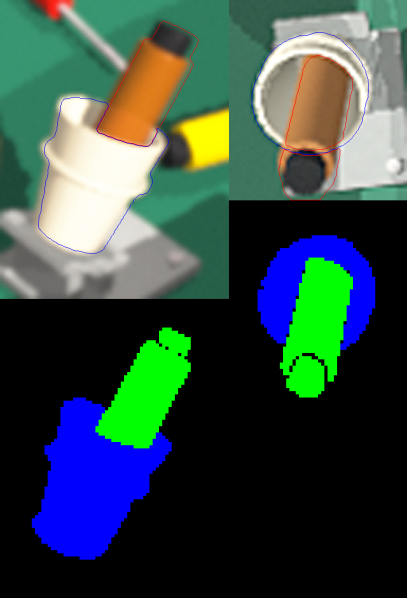

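Now a physically constrained fit: the bottle lies against the front wall, leaving one azimuth degree of freedom. I add small per-camera pixel-offset nuisances.

```bash
python3 - <<'E'
s=open("m3.py").read()
a=s[:s.index("def bot(p)")]
a+='''
def shift(p):
    for k,c in enumerate(INFO): INFO[c]["cx"]=B0[c][0]+p[4+2*k];INFO[c]["cy"]=B0[c][1]+p[5+2*k]
B0={c:(INFO[c]["cx"],INFO[c]["cy"]) for c in INFO}
def bot(p):
    Rc,tc=cup(p);Rb=Rc@R.from_euler("ZY",[p[3],-np.radians(9.1)]).as_matrix()
    return Rb,tc+Rc@(R.from_euler("z",p[3]).as_matrix()@[-.003,0,.0077])
def pred(p,c):
    shift(p);C=mask(c,CUP,*cup(p),bc[c]);B=mask(c,CAP,*bot(p),bc[c]);Mo=mask(c,[lathe([(.032,.08)])],*cup(p),bc[c])
    V=B*np.maximum(1-C,Mo);return C*(1-V),V
T={"scene":(235,200,295,265),"top":(338,170,392,220)}
MT={c:seg(im[c],T[c],lambda h,s,v:(h>81)&(h<100)&(s>110)) for c in T}
def errs(p):
    e=[]
    for c in bc:
        C,B=pred(p,c);e+=[abs(C-MI[c]).sum(),abs(B-MB[c]).sum(),abs(mask(c,CUP,np.eye(3),np.r_[p[8:10],0],T[c])-MT[c]).sum()]
    return e
cost=lambda p:sum(errs(p))+8*(p[4:8]**2).sum()
best=None
for y in(0.05,.18):
  for az in(-.2,.2):
    r=fit(cost,[.55,.282,y,az,0,0,0,0,.6155,.003],[.006,.006,.1,.3,.7,.7,.7,.7,.003,.003]);r=fit(cost,r.x,[.003,.003,.05,.2,.5,.5,.5,.5,.002,.002])
    print(r.fun.round(1),r.x.round(4),np.round(errs(r.x)))
    if best is None or r.fun<best.fun:best=r
p=best.x;np.save("p.npy",p);Rc,tc=cup(p);Rb,tb=bot(p);np.savez("pose.npz",Rc=Rc,tc=tc,Rb=Rb,tb=tb,teal=p[8:10])
print("cup",tc.round(4),Rc[:,2].round(4),"bottle",tb.round(4),Rb[:,2].round(4),"top",(tb+Rb[:,2]*.14).round(4))
out=[]
for c in bc:
    C,B=pred(p,c);x0,y0,x1,y1=bc[c];o=cv2.resize(im[c][y0:y1,x0:x1],None,fx=6,fy=6,interpolation=2)
    for m,col in((C,(255,0,0)),(B,(0,0,255)),(MI[c],(255,255,0)),(MB[c],(0,255,0))):
        k=cv2.findContours((cv2.resize(m,None,fx=6,fy=6)>.5).astype(np.uint8),0,1)[0];cv2.drawContours(o,k,-1,col,1)
    w=np.zeros((564,o.shape[1],3),np.uint8);w[:o.shape[0]]=o[:564];out.append(w)
cv2.imwrite("pics/fit2.png",np.hstack(out))
'''
open("m4.py","w").write(a)
E
python3 m4.py
```

```text
513.7 [ 0.5474  0.2817  0.086   0.0279 -0.4471  1.5     1.0873 -0.4494  0.6147
  0.0049] [120.  84.  75.  78.  96.  30.]
509.1 [ 0.5483  0.2817  0.082   0.0571 -0.021   1.4846  0.8705 -0.0917  0.6158
  0.0045] [115.  86.  75.  85.  93.  32.]
520.1 [ 0.548   0.2805  0.0833  0.0374  0.055   1.7226  0.3619 -0.2766  0.6149
  0.0033] [125.  86.  76.  83.  95.  30.]
503.0 [ 0.5484  0.2816  0.1001  0.0142 -0.0668  1.4301  1.0318 -0.0057  0.6155
  0.0048] [116.  86.  77.  76.  93.  30.]
cup [0.5783 0.2846 0.05  ] [-0.4205 -0.0422  0.9063] bottle [0.5723 0.2839 0.0557] [-0.5576 -0.0583  0.8281] top [0.4943 0.2758 0.1716]
```

View pics/fit2.png

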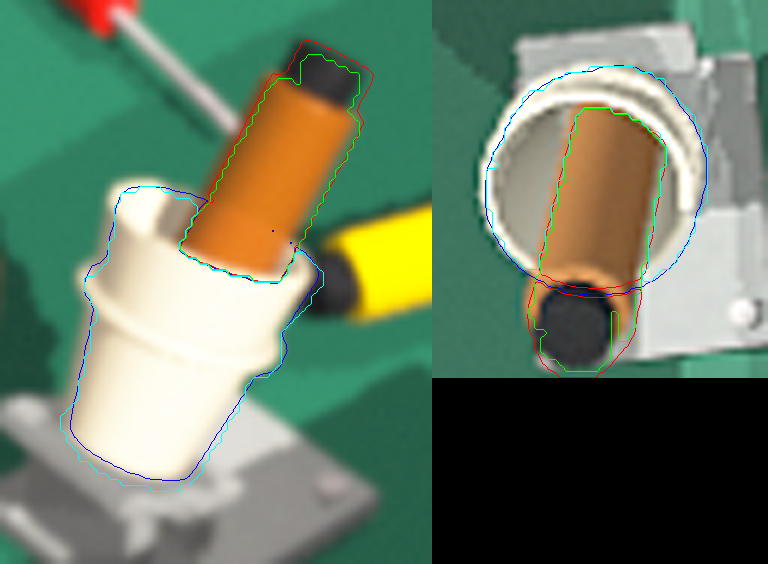

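```bash
cat > D.py <<'E'
from H import *
def delta(*tg):  # each (x,y,z,phi deg of tool x) -> rows
    s=get_state();q=s["orientation"];Rt=R.from_quat([q[1],q[2],q[3],q[0]]).as_matrix();ph=np.degrees(np.arctan2(Rt[1,0],Rt[0,0]))
    print("t",round(s["clock"],2),"tcp",s["tcp_pos"].round(4),"phi",round(ph,2),"tz",Rt[:,2].round(3),"F",s["wrist_force"].round(1),"gap",round(s["finger_gap"],4))
    for t in tg:
        print(np.round(t,4),"->",(Rt.T@(np.array(t[:3])-s["tcp_pos"])*100).round(2),"twist",round((ph-t[3]+180)%360-180,1))
E
python3 - <<'E'
from D import *
d=np.load("pose.npz");a=d["Rb"][:,2];tb=d["tb"];G=tb+.106*a
phi=np.degrees(np.arctan2(a[1],a[0]));print("phi",phi,"G",G,"lean",np.degrees(np.arccos(a[2])))
print("captop ray",ray("top",(223.8,248.7),(tb+.14*a)[2]),tb+.14*a)
u=np.r_[a[:2]/np.hypot(*a[:2]),0];z=np.r_[0,0,1]
print("u",u,"G xi",(G-d["tc"])@u)
L=G+.0575*z+.030*u; print("lift",L); tc=d["tc"]+.0218*d["Rc"][:,2]*0
lat=np.cross(z,u)
E2=d["tc"]+.0218*u;E2=np.r_[E2[:2],.201];print("end",E2)
o=np.r_[0,0,.019]
delta((.50,-.15,.28,phi),(*(G-o+[0,0,.10])[:3],phi),(*(G-o),phi),(*(L-o),phi),(*(E2-o),phi))
E
```

```text
phi -174.0347097778045 G [0.5132164  0.27775706 0.14348595] lean 34.099314826732886
captop ray [0.50021107 0.2735308  0.17164023] [0.49425823 0.27577609 0.17164023]
u [-0.99458504 -0.10392596  0.        ] G xi 0.06539961711862667
lift [0.48337885 0.27463928 0.20098595]
end [0.55657799 0.28230672 0.201     ]
t 1.1 tcp [ 0.1665 -0.5504  0.2313] phi 16.83 tz [ 0. -0. -1.] F [ 0.6 -0.  -0.5] gap 0.0856
[ 5.000000e-01 -1.500000e-01  2.800000e-01 -1.740347e+02] -> [ 43.52 -28.67  -4.87] twist -169.1
[   0.5132    0.2778    0.2245 -174.0347] -> [ 57.17 -69.23   0.68] twist -169.1
[ 5.132000e-01  2.778000e-01  1.245000e-01 -1.740347e+02] -> [ 57.17 -69.23  10.68] twist -169.1
[   0.4834    0.2746    0.182  -174.0347] -> [ 54.22 -69.79   4.93] twist -169.1
[   0.5566    0.2823    0.182  -174.0347] -> [ 61.45 -68.41   4.92] twist -169.1
```

{"api": "play_rows", "payload": {"moves": [{"claw": 8.5,"delta_pos": [43.5,-28.7,-4.9],"twist": -169.1},{"claw": 8.5,"delta_pos": [43.5,-28.7,-4.9],"twist": -169.1},{"claw": 8.5,"delta_pos": [43.5,-28.7,-4.9],"twist": -169.1},{"claw": 8.5,"delta_pos": [43.5,-28.7,-4.9],"twist": -169.1},{"claw": 8.5,"delta_pos": [43.5,-28.7,-4.9],"twist": -169.1},{"claw": 8.5,"delta_pos": [43.5,-28.7,-4.9],"twist": -169.1},{"claw": 8.5,"delta_pos": [43.5,-28.7,-4.9],"twist": -169.1},{"claw": 8.5,"delta_pos": [43.5,-28.7,-4.9],"twist": -169.1},{"claw": 8.5,"delta_pos": [57.2,-69.1,0],"twist": -169.1},{"claw": 8.5,"delta_pos": [57.2,-69.1,0],"twist": -169.1},{"claw": 8.5,"delta_pos": [57.2,-69.1,0],"twist": -169.1},{"claw": 8.5,"delta_pos": [57.2,-69.1,0],"twist": -169.1}], "force": 35}}

```text
clock: 2.6
tcp_pos: [0.5011, 0.0824, 0.252]
orientation: [0.0, 0.292, 0.957, 0.0]
wrist_force: [1.0, -0.5, -0.5]
finger_gap: 0.0848
```

```bash
python3 -c "
from D import *
delta((.515,.2768,.2245,-174),(.515,.2768,.1245,-174))"
```

```text
t 2.6 tcp [0.5011 0.0824 0.252 ] phi 146.1 tz [ 0.001 -0.    -1.   ] F [ 1.  -0.5 -0.5] gap 0.0848
[   0.515     0.2768    0.2245 -174.    ] -> [ 9.69 16.91  2.75] twist -39.9
[ 5.150e-01  2.768e-01  1.245e-01 -1.740e+02] -> [ 9.7  16.9  12.75] twist -39.9
```

{"api": "play_rows", "payload": {"moves": [{"claw": 8.5,"delta_pos": [9.7,16.9,2.75],"twist": -39.9},{"claw": 8.5,"delta_pos": [9.7,16.9,2.75],"twist": -39.9},{"claw": 8.5,"delta_pos": [9.7,16.9,2.75],"twist": -39.9},{"claw": 8.5,"delta_pos": [9.7,16.9,2.75],"twist": -39.9},{"claw": 8.5,"delta_pos": [9.7,16.9,2.75],"twist": -39.9},{"claw": 8.5,"delta_pos": [9.7,16.9,2.75],"twist": -39.9}]}}

```text
clock: 3.35
tcp_pos: [0.5161, 0.274, 0.2246]
orientation: [0.0, -0.048, 0.999, -0.0]
wrist_force: [0.1, -0.9, -0.4]
finger_gap: 0.0849
```

```bash
python3 -c "
from D import *
delta((.515,.2768,.1245,-174))
for c in INFO: cv2.imwrite(f'pics/{c}1.png',imaging.read_camera(c)[:,:,::-1])
a=cv2.imread('pics/scene1.png')[150:330,270:450];b=cv2.imread('pics/top1.png')[150:330,150:330]
cv2.imwrite('pics/v1.png',cv2.resize(np.hstack([a,b]),None,fx=2.2,fy=2.2))"
```

```text
t 3.35 tcp [0.5161 0.274  0.2246] phi -174.52 tz [ 0. -0. -1.] F [ 0.1 -0.9 -0.4] gap 0.0849
[ 5.150e-01  2.768e-01  1.245e-01 -1.740e+02] -> [ 0.08  0.29 10.01] twist -0.5
```

View pics/v1.png

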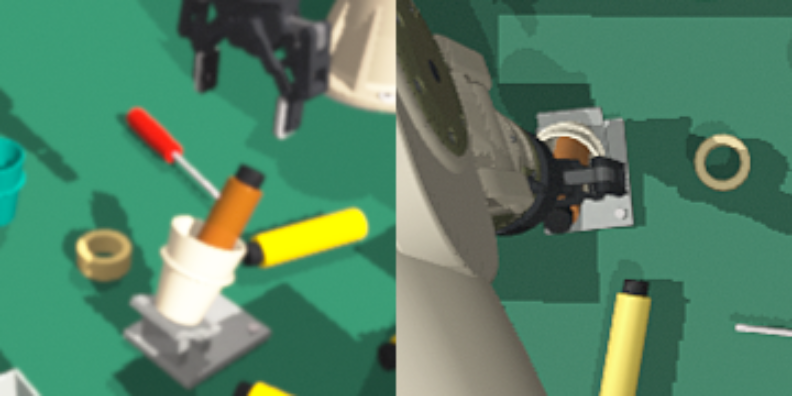

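The gripper stands open above the bottle (scene crop: fingers at (205,70)/(288,120), bottle at (235,205)). In the top view it spans the bottle. Descending and gripping.

{"api": "play_rows", "payload": {"moves": [{"claw": 8.5,"delta_pos": [0,0.2,3],"twist": 0},{"claw": 8.5,"delta_pos": [0,0.2,6],"twist": 0},{"claw": 8.5,"delta_pos": [0,0.2,8.5],"twist": 0},{"claw": 8.5,"delta_pos": [0,0.2,10],"twist": 0},{"claw": 8.5,"delta_pos": [0,0.2,10],"twist": 0},{"claw": 2.5,"delta_pos": [0,0.2,10],"twist": 0},{"claw": 2.5,"delta_pos": [0,0.2,10],"twist": 0},{"claw": 2.5,"delta_pos": [0,0.2,10],"twist": 0},{"claw": 2.5,"delta_pos": [0,0.2,10],"twist": 0},{"claw": 2.5,"delta_pos": [0,0.2,10],"twist": 0},{"claw": 2.5,"delta_pos": [0,0.2,10],"twist": 0}], "force": 35}}

```text
clock: 4.82
tcp_pos: [0.5163, 0.2769, 0.1253]
orientation: [0.001, -0.049, 0.999, 0.0]
wrist_force: [-0.2, -1.1, 5.3]
finger_gap: 0.0331
```

{"api": "play_rows", "payload": {"moves": [{"claw": 2.5,"delta_pos": [0.5,0,-1],"twist": 0},{"claw": 2.5,"delta_pos": [1,0,-2],"twist": 0},{"claw": 2.5,"delta_pos": [1.5,0,-3],"twist": 0},{"claw": 2.5,"delta_pos": [2,0,-4],"twist": 0},{"claw": 2.5,"delta_pos": [2.5,0,-5],"twist": 0},{"claw": 2.5,"delta_pos": [3,0,-5.8],"twist": 0},{"claw": 2.5,"delta_pos": [3,0,-5.8],"twist": 0}], "force": 35}}

```text
clock: 5.7
tcp_pos: [0.486, 0.2739, 0.1834]
orientation: [0.001, -0.049, 0.999, 0.0]
wrist_force: [-0.2, -0.1, -1.9]
finger_gap: 0.033
```

```bash
python3 -c "
from D import *
delta((.5566,.2823,.182,-174.5))"
```

```text
t 5.7 tcp [0.486  0.2739 0.1834] phi -174.34 tz [ 0.001  0.    -1.   ] F [-0.2 -0.1 -1.9] gap 0.033
[   0.5566    0.2823    0.182  -174.5   ] -> [-7.1   0.14  0.15] twist 0.2
```

{"api": "play_rows", "payload": {"moves": [{"claw": 2.5,"delta_pos": [-1,0,0],"twist": 0},{"claw": 2.5,"delta_pos": [-2,0,0],"twist": 0},{"claw": 2.5,"delta_pos": [-3,0,0],"twist": 0},{"claw": 2.5,"delta_pos": [-4,0.1,0],"twist": 0},{"claw": 2.5,"delta_pos": [-5,0.1,0],"twist": 0},{"claw": 2.5,"delta_pos": [-5.8,0.1,0],"twist": 0},{"claw": 2.5,"delta_pos": [-6.5,0.1,0],"twist": 0},{"claw": 2.5,"delta_pos": [-6.5,0.1,0],"twist": 0}]}}

```text
clock: 6.7
tcp_pos: [0.551, 0.2811, 0.182]
orientation: [-0.0, -0.049, 0.999, -0.0]
wrist_force: [-2.1, -0.2, -3.5]
finger_gap: 0.0333
```

```bash
python3 -c "
from D import *
delta((.5566,.2823,.182,-174.5))
for c in INFO: cv2.imwrite(f'pics/{c}2.png',imaging.read_camera(c)[:,:,::-1])
a=cv2.imread('pics/scene2.png')[170:320,310:460]
cv2.imwrite('pics/v2.png',cv2.resize(a,None,fx=3.6,fy=3.6,interpolation=3))"
```

```text
t 6.7 tcp [0.551  0.2811 0.182 ] phi -174.36 tz [-0. -0. -1.] F [-2.1 -0.2 -3.5] gap 0.0333
[   0.5566    0.2823    0.182  -174.5   ] -> [-0.57  0.06 -0.  ] twist 0.1
```

View pics/v2.png

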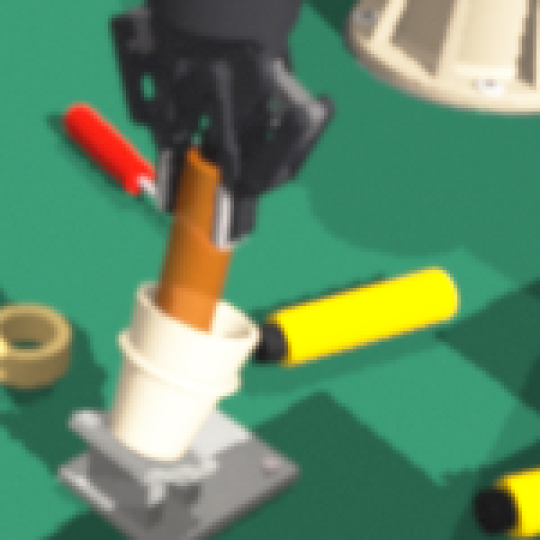

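The bottle has swung to about 11° of remaining lean (its left edge runs from (160,310) to (190,150) in the crop). I'll push back a little farther, then measure the lean.

{"api": "play_rows", "payload": {"moves": [{"claw": 2.5,"delta_pos": [-0.5,0.05,0],"twist": 0},{"claw": 2.5,"delta_pos": [-1.0,0.05,0],"twist": 0},{"claw": 2.5,"delta_pos": [-1.1,0.05,0],"twist": 0},{"claw": 2.5,"delta_pos": [-1.1,0.05,0],"twist": 0}]}}

```text
clock: 7.3
tcp_pos: [0.5607, 0.2827, 0.1826]
orientation: [-0.001, -0.049, 0.999, -0.0]
wrist_force: [-5.4, -0.5, -0.0]
finger_gap: 0.0329
```

```bash
cat > lean.py <<'E'
from H import *
import sys
n=sys.argv[1];x0,y0,x1,y1=map(int,sys.argv[2:6])
im=imaging.read_camera("scene")[:,:,::-1].copy();cv2.imwrite(f"pics/{n}.png",im)
m=seg(im,(x0,y0,x1,y1),lambda h,s,v:(h>8)&(h<20)&(s>150)&(v>60))
k=cv2.connectedComponentsWithStats(m.astype(np.uint8));l=1+k[2][1:,4].argmax();ys,xs=np.nonzero(k[1]==l)
print("area",len(ys),"centre",xs.mean()+x0,ys.mean()+y0,"box",k[2][l])
r=sorted(set(ys));r=[y for y in r if 4<=y-r[0] and r[-1]-y>=5]
L=np.polyfit(r,[xs[ys==y].min() for y in r],1)[0];Rr=np.polyfit(r,[xs[ys==y].max() for y in r],1)[0]
print("edge slopes dx/dy deg",np.degrees(np.arctan([L,Rr])))
P=np.array([x0+xs.mean(),y0+ys.mean()]);b=get_state()["tcp_pos"]
for d in(0,4,8,12):
    t=np.radians(d);uv=proj("scene",[b+[0,0,-.04],b+[-.05*np.tan(t),-.005*np.tan(t),.01]]);print(d,"expect",np.degrees(np.arctan2(uv[1,0]-uv[0,0],uv[1,1]-uv[0,1]))%180-180*0)
E
python3 lean.py scene3 330 190 400 275
```

```text
area 534 centre 361.73408239700376 239.11423220973782 box [ 24  23  18  49 534]
edge slopes dx/dy deg [-4.1902623  8.1413892]
0 expect 175.14446197626066
4 expect 171.85175801723346
8 expect 168.782741332637
12 expect 165.9042590017149
```

The bottle's left edge slopes -4.2° and an upright bottle would show -4.9°, so it is upright within about 1-2°. Lifting out and carrying to the mat.

{"api": "play_rows", "payload": {"moves": [{"claw": 2.5,"delta_pos": [0.2,0,-2],"twist": 0},{"claw": 2.5,"delta_pos": [0.3,0,-4.5],"twist": 0},{"claw": 2.5,"delta_pos": [0.3,0,-7.5],"twist": 0},{"claw": 2.5,"delta_pos": [0.3,0,-9.5],"twist": 0},{"claw": 2.5,"delta_pos": [0.3,0,-10],"twist": 0},{"claw": 2.5,"delta_pos": [0.3,0,-10],"twist": 0}]}}

```text
clock: 8.1
tcp_pos: [0.5591, 0.2825, 0.2826]
orientation: [0.001, -0.049, 0.999, 0.0]
wrist_force: [0.2, 0.1, -1.4]
finger_gap: 0.0328
```

```bash
python3 -c "
from D import *
delta((.569,-.287,.28,-174.5))"
```

```text
t 8.1 tcp [0.5591 0.2825 0.2826] phi -174.36 tz [ 0.002  0.    -1.   ] F [ 0.2  0.1 -1.4] gap 0.0328
[   0.569   -0.287    0.28  -174.5  ] -> [  4.62 -56.77   0.24] twist 0.1
```

Weight is still held (-1.4 N). Moving with gentle acceleration.

{"api": "play_rows", "payload": {"moves": [{"claw": 2.5,"delta_pos": [0.1,-2,0],"twist": 0},{"claw": 2.5,"delta_pos": [0.5,-6,0],"twist": 0},{"claw": 2.5,"delta_pos": [1,-12,0],"twist": 0},{"claw": 2.5,"delta_pos": [1.5,-18,0],"twist": 0},{"claw": 2.5,"delta_pos": [2,-24,0],"twist": 0},{"claw": 2.5,"delta_pos": [2.5,-30,0],"twist": 0},{"claw": 2.5,"delta_pos": [3,-36,0],"twist": 0},{"claw": 2.5,"delta_pos": [3.5,-42,0],"twist": 0},{"claw": 2.5,"delta_pos": [4,-48,0],"twist": 0},{"claw": 2.5,"delta_pos": [4.4,-53,0],"twist": 0},{"claw": 2.5,"delta_pos": [4.6,-56,0],"twist": 0},{"claw": 2.5,"delta_pos": [4.6,-56.8,0],"twist": 0}]}}

```text
clock: 9.6
tcp_pos: [0.5672, -0.2902, 0.2808]
orientation: [-0.001, -0.047, 0.999, 0.0]
wrist_force: [-0.3, 0.1, -1.4]
finger_gap: 0.0333
```

{"api": "play_rows", "payload": {"moves": [{"claw": 2.5,"delta_pos": [0,0,3],"twist": 0},{"claw": 2.5,"delta_pos": [0,0,8],"twist": 0},{"claw": 2.5,"delta_pos": [0,0,12],"twist": 0},{"claw": 2.5,"delta_pos": [0,0,15],"twist": 0},{"claw": 2.5,"delta_pos": [0,0,15],"twist": 0}]}}

```text
clock: 10.22
tcp_pos: [0.5661, -0.2853, 0.1293]
orientation: [-0.003, -0.05, 0.999, 0.002]
wrist_force: [0.2, -0.3, -2.1]
finger_gap: 0.0333
```

```bash
python3 -c "
from D import *
delta((.569,-.287,.096,-174.5))
for c in INFO: cv2.imwrite(f'pics/{c}4.png',imaging.read_camera(c)[:,:,::-1])
a=cv2.imread('pics/scene4.png')[90:240,160:310];b=cv2.imread('pics/top4.png')[150:300,390:540]
cv2.imwrite('pics/v4.png',cv2.resize(np.hstack([a,b]),None,fx=2.6,fy=2.6,interpolation=3))"
```

```text
t 10.22 tcp [ 0.5661 -0.2853  0.1293] phi -174.31 tz [-0.006  0.004 -1.   ] F [ 0.2 -0.3 -2.1] gap 0.0333
[ 5.690e-01 -2.870e-01  9.600e-02 -1.745e+02] -> [-0.29 -0.21  3.33] twist 0.2
```

View pics/v4.png

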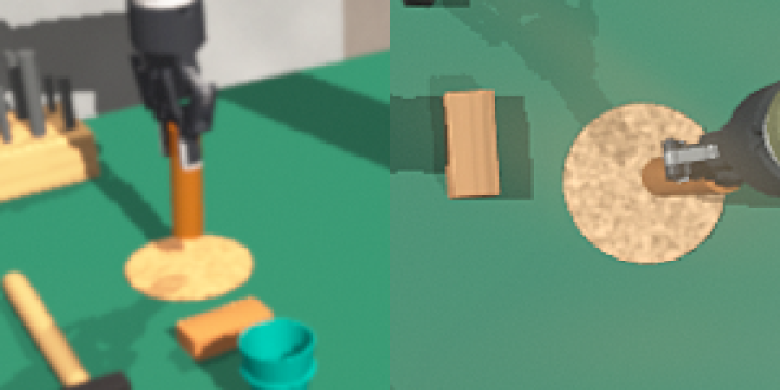

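The bottle hangs upright over the mat. Lowering.

{"api": "play_rows", "payload": {"moves": [{"claw": 2.5,"delta_pos": [-0.2,-0.2,1.5],"twist": 0},{"claw": 2.5,"delta_pos": [-0.2,-0.2,2.6],"twist": 0},{"claw": 2.5,"delta_pos": [-0.2,-0.2,3.1],"twist": 0},{"claw": 2.5,"delta_pos": [-0.2,-0.2,3.1],"twist": 0}]}}

```text
clock: 10.82
tcp_pos: [0.5704, -0.2889, 0.1008]
orientation: [-0.0, -0.049, 0.999, 0.0]
wrist_force: [0.7, -0.4, -1.3]
finger_gap: 0.0334
```

{"api": "play_rows", "payload": {"moves": [{"claw": 2.5,"delta_pos": [0,0,0.2],"twist": 0},{"claw": 2.5,"delta_pos": [0,0,0.4],"twist": 0},{"claw": 2.5,"delta_pos": [0,0,0.5],"twist": 0},{"claw": 2.5,"delta_pos": [0,0,0.5],"twist": 0}]}}

```text
clock: 11.32
tcp_pos: [0.5707, -0.2891, 0.0965]
orientation: [-0.0, -0.049, 0.999, -0.0]
wrist_force: [0.5, -0.3, -1.1]
finger_gap: 0.0331
```

{"api": "play_rows", "payload": {"moves": [{"claw": 2.5,"delta_pos": [0,0,0.2],"twist": 0},{"claw": 2.5,"delta_pos": [0,0,0.4],"twist": 0},{"claw": 2.5,"delta_pos": [0,0,0.5],"twist": 0},{"claw": 2.5,"delta_pos": [0,0,0.5],"twist": 0}]}}

```text
clock: 11.82
tcp_pos: [0.5708, -0.2891, 0.0914]
orientation: [-0.0, -0.049, 0.999, -0.0]
wrist_force: [0.0, -0.5, -0.7]
finger_gap: 0.0333
```

{"api": "play_rows", "payload": {"moves": [{"claw": 2.5,"delta_pos": [0,0,0.15],"twist": 0},{"claw": 2.5,"delta_pos": [0,0,0.3],"twist": 0},{"claw": 2.5,"delta_pos": [0,0,0.3],"twist": 0}]}}

```text
clock: 12.2
tcp_pos: [0.5714, -0.2892, 0.091]
orientation: [0.001, -0.049, 0.999, -0.001]
wrist_force: [-2.8, 3.6, 12.0]
finger_gap: 0.0334
```

Seated (12 N). I'll back off the excess, open, and rise.

{"api": "play_rows", "payload": {"moves": [{"claw": 2.5,"delta_pos": [0,0,-0.2],"twist": 0},{"claw": 2.5,"delta_pos": [0,0,-0.2],"twist": 0},{"claw": 4.0,"delta_pos": [0,0,-0.2],"twist": 0},{"claw": 5.5,"delta_pos": [0,0,-0.2],"twist": 0},{"claw": 7.0,"delta_pos": [0,0,-0.2],"twist": 0},{"claw": 8.0,"delta_pos": [0,0,-0.2],"twist": 0},{"claw": 8.0,"delta_pos": [0,0,-0.2],"twist": 0}]}}

```text
clock: 13.08
tcp_pos: [0.5707, -0.2892, 0.0904]
orientation: [-0.0, -0.049, 0.999, -0.0]
wrist_force: [-0.2, 0.3, 0.2]
finger_gap: 0.0796
```

{"api": "play_rows", "payload": {"moves": [{"claw": 8.0,"delta_pos": [0,0,-2],"twist": 0},{"claw": 8.0,"delta_pos": [0,0,-5],"twist": 0},{"claw": 8.0,"delta_pos": [0,0,-9],"twist": 0},{"claw": 8.0,"delta_pos": [0,0,-13],"twist": 0},{"claw": 8.0,"delta_pos": [0,6,-14],"twist": 0},{"claw": 8.0,"delta_pos": [0,12,-14],"twist": 0},{"claw": 8.0,"delta_pos": [0,18,-14],"twist": 0},{"claw": 8.5,"delta_pos": [0,18,-14],"twist": 0}]}}

```text
clock: 14.08
tcp_pos: [0.5523, -0.1061, 0.2311]
orientation: [0.0, -0.052, 0.999, 0.0]
wrist_force: [0.5, -1.0, -0.4]
finger_gap: 0.085
```

```bash
python3 - <<'E'
from D import *
for c in INFO: cv2.imwrite(f'pics/{c}5.png',imaging.read_camera(c)[:,:,::-1])
a=cv2.imread('pics/scene5.png')[110:260,160:310];b=cv2.imread('pics/top5.png')[150:300,330:540]
cv2.imwrite('pics/v5.png',cv2.resize(np.hstack([a,b]),None,fx=2.2,fy=2.2,interpolation=3))
# refit teal
im={c:cv2.imread(f"pics/{c}5.png") for c in INFO};T={"scene":(235,200,295,265)}
M=seg(im["scene"],T["scene"],lambda h,s,v:(h>81)&(h<100)&(s>110));print(M.sum())
d=np.load("pose.npz")
print("rim centre ivory",d["tc"]+.08*d["Rc"][:,2])
delta((.6157,.004,.25,-175.0))
E
```

```text
975.0
rim centre ivory [0.54461979 0.28119301 0.12250462]
t 14.18 tcp [ 0.5532 -0.1095  0.2308] phi -174.25 tz [ 0.001 -0.001 -1.   ] F [-0.1  0.1  0.5] gap 0.0849
[ 6.157e-01  4.000e-03  2.500e-01 -1.750e+02] -> [-7.35 10.66 -1.92] twist 0.7
```

View pics/v5.png

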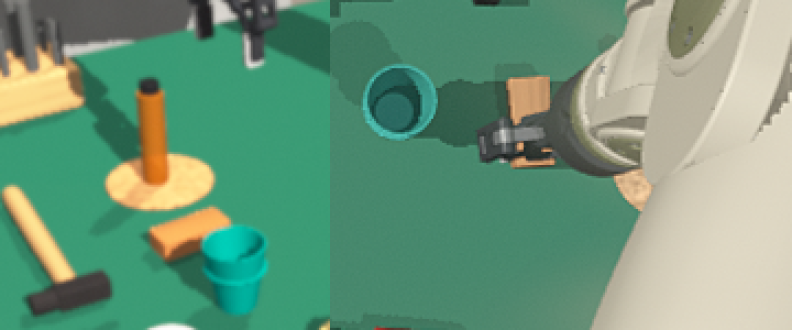

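The amber bottle stands upright in the middle of the mat (scene crop foot about (153,183)). I'll use it as a calibration check, then go for the teal cup.

```bash
python3 - <<'E'
from D import *
im=cv2.imread("pics/scene5.png");b=(205,140,255,205)
M=np.maximum(seg(im,b,lambda h,s,v:(h>8)&(h<16)&(s>190)),seg(im,b,lambda h,s,v:(v<70)&(s<70)))
M=(cv2.connectedComponents(cv2.morphologyEx(M.astype(np.uint8),3,np.ones((2,2))))[1]); k=np.bincount(M.ravel())[1:].argmax()+1;M=(M==k).astype(float)
r=fit(lambda p:abs(mask("scene",CAP,np.eye(3),np.r_[p,.004],b)-M).sum(),[.571,-.289],[.01,.01]);print("bottle scene",r.x,r.fun,M.sum())
T=(235,200,295,265);M=seg(im,T,lambda h,s,v:(h>81)&(h<100)&(s>110))
r=fit(lambda p:abs(mask("scene",CUP,np.eye(3),np.r_[p,0],T)-M).sum(),[.616,.004],[.01,.01]);print("teal scene",r.x,r.fun)
E
```

```text
bottle scene [ 0.57057565 -0.28512358] 154.59607843137255 440.0
teal scene [0.61732111 0.00595084] 45.043137254901964
```

{"api": "play_rows", "payload": {"moves": [{"claw": 8.54,"delta_pos": [-4,5.5,-1.9],"twist": 0.2},{"claw": 8.54,"delta_pos": [-7.3,10.7,-1.9],"twist": 0.2},{"claw": 8.54,"delta_pos": [-7.3,10.7,-1.9],"twist": 0.2},{"claw": 8.54,"delta_pos": [-7.3,10.7,5],"twist": 0.2},{"claw": 8.54,"delta_pos": [-7.3,10.7,9.5],"twist": 0.2},{"claw": 8.54,"delta_pos": [-7.3,10.7,9.5],"twist": 0.2}]}}

```text
clock: 14.92
tcp_pos: [0.6113, 0.0022, 0.1307]
orientation: [-0.005, -0.046, 0.999, 0.001]
wrist_force: [0.1, 0.2, -0.1]
finger_gap: 0.0853
```

```bash
python3 - <<'E'
from D import *
delta((.6158,.0045,.05,-174.3))
E
```

```text
t 14.93 tcp [0.6113 0.0022 0.1307] phi -174.68 tz [-0.01   0.001 -1.   ] F [ 0.1  0.2 -0.1] gap 0.0853
[ 6.158e-01  4.500e-03  5.000e-02 -1.743e+02] -> [-0.55  0.17  8.06] twist -0.4
```

{"api": "play_rows", "payload": {"moves": [{"claw": 8.54,"delta_pos": [0,0,0],"twist": 0},{"claw": 8.54,"delta_pos": [0,0,0],"twist": 0}]}}

```text
clock: 15.18
tcp_pos: [0.6173, 0.0027, 0.1385]
orientation: [0.003, -0.047, 0.999, -0.001]
wrist_force: [-0.1, -0.1, -0.1]
finger_gap: 0.0855
```

```bash
python3 - <<'E'
from D import *
delta((.616,.003,.05,-174.3))
E
```

```text
t 15.18 tcp [0.6173 0.0027 0.1385] phi -174.6 tz [ 0.005 -0.001 -1.   ] F [-0.1 -0.1 -0.1] gap 0.0855
[ 6.160e-01  3.000e-03  5.000e-02 -1.743e+02] -> [0.17 0.05 8.85] twist -0.3
```

{"api": "play_rows", "payload": {"moves": [{"claw": 8.54,"delta_pos": [0.1,0,3],"twist": 0},{"claw": 8.54,"delta_pos": [0.1,0,6],"twist": 0},{"claw": 8.54,"delta_pos": [0.1,0,8],"twist": 0},{"claw": 8.54,"delta_pos": [0.1,0,8.8],"twist": 0},{"claw": 8.54,"delta_pos": [0.1,0,8.8],"twist": 0},{"claw": 8.54,"delta_pos": [0.1,0,8.8],"twist": 0}]}}

```text
clock: 15.92
tcp_pos: [0.6154, 0.0034, 0.049]
orientation: [0.001, -0.048, 0.999, -0.0]
wrist_force: [-0.1, 0.4, -0.1]
finger_gap: 0.0857
```

{"api": "play_rows", "payload": {"moves": [{"claw": 6,"delta_pos": [0,0,0],"twist": 0},{"claw": 6,"delta_pos": [0,0,0],"twist": 0},{"claw": 6,"delta_pos": [0,0,0],"twist": 0},{"claw": 6,"delta_pos": [0,0,0],"twist": 0}], "force": 30}}

```text
clock: 16.42
tcp_pos: [0.6155, 0.0034, 0.0494]
orientation: [0.002, -0.048, 0.999, -0.0]
wrist_force: [-0.9, 0.9, 6.0]
finger_gap: 0.0684
```

{"api": "play_rows", "payload": {"moves": [{"claw": 6,"delta_pos": [0,0,-2],"twist": 0},{"claw": 6,"delta_pos": [0,0,-6],"twist": 0},{"claw": 6,"delta_pos": [0,0,-11],"twist": 0},{"claw": 6,"delta_pos": [0,0,-16],"twist": 0},{"claw": 6,"delta_pos": [0,0,-18],"twist": 0},{"claw": 6,"delta_pos": [0,0,-18],"twist": 0}]}}

```text
clock: 17.18
tcp_pos: [0.6153, 0.0035, 0.2298]
orientation: [0.002, -0.048, 0.999, -0.0]
wrist_force: [1.0, -0.6, -1.7]
finger_gap: 0.0676
```

```bash
python3 - <<'E'
from D import *
delta((.5446,.2812,.23,-174.3))
E
```

```text
t 17.18 tcp [0.6153 0.0035 0.2298] phi -174.55 tz [ 0.005 -0.001 -1.   ] F [ 1.  -0.6 -1.7] gap 0.0676
[   0.5446    0.2812    0.23   -174.3   ] -> [ 4.4  28.32 -0.07] twist -0.2
```

{"api": "play_rows", "payload": {"moves": [{"claw": 6,"delta_pos": [0.5,3,0],"twist": 0},{"claw": 6,"delta_pos": [1.2,8,0],"twist": 0},{"claw": 6,"delta_pos": [2.1,13.5,0],"twist": 0},{"claw": 6,"delta_pos": [3,19,0],"twist": 0},{"claw": 6,"delta_pos": [3.8,24,0],"twist": 0},{"claw": 6,"delta_pos": [4.3,27.3,0],"twist": 0},{"claw": 6,"delta_pos": [4.4,28.3,0],"twist": 0},{"claw": 6,"delta_pos": [4.4,28.3,0],"twist": 0},{"claw": 6,"delta_pos": [4.4,28.3,0],"twist": 0}]}}

```text
clock: 18.3
tcp_pos: [0.5437, 0.2799, 0.2268]
orientation: [-0.0, -0.047, 0.999, -0.0]
wrist_force: [-0.1, -0.4, -1.0]
finger_gap: 0.0679
```

```bash
python3 - <<'E'
from D import *
delta((.5446,.2812,.1525,-174.3))
for c in INFO: cv2.imwrite(f'pics/{c}6.png',imaging.read_camera(c)[:,:,::-1])
a=cv2.imread('pics/scene6.png')[160:310,300:450];b=cv2.imread('pics/top6.png')[150:300,150:300]
cv2.imwrite('pics/v6.png',cv2.resize(np.hstack([a,b]),None,fx=2.6,fy=2.6,interpolation=3))
E
```

```text
t 18.3 tcp [0.5437 0.2799 0.2268] phi -174.63 tz [-0.001 -0.001 -1.   ] F [-0.1 -0.4 -1. ] gap 0.0679
[ 5.446e-01  2.812e-01  1.525e-01 -1.743e+02] -> [-0.11  0.13  7.43] twist -0.3
```

View pics/v6.png

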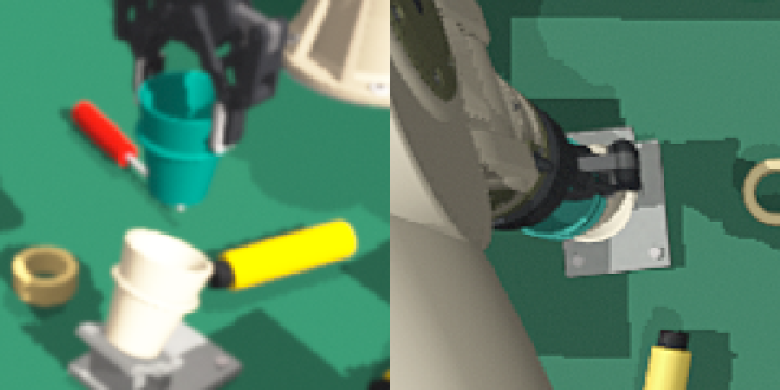

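```bash
python3 - <<'E'
from D import *
im=cv2.imread("pics/scene6.png");b=(335,243,392,303)
M=seg(im,b,lambda h,s,v:((v>228)&(s<80))|((s>18)&(s<85)&(h>14)&(h<34)&(v>90)))
k=cv2.connectedComponents(M.astype(np.uint8))[1];M=(k==np.bincount(k.ravel())[1:].argmax()+1).astype(float)
def cup(x,y,w):
    Rz=R.from_euler("z",w).as_matrix();return Rz@R.from_euler("y",-25,degrees=True).as_matrix(),np.r_[x,y,0]+Rz@[.03,0,.05]
W=np.ones_like(M);W[-16:]=0  # ignore the grey deck rows
for w in(.05,.1,.15):
    r=fit(lambda p:(W*abs(mask("scene",CUP,*cup(*p,w),b)-M)).sum(),[.548,.282],[.006,.006]);Rc,tc=cup(*r.x,w);print(w,r.x,r.fun,"rim",tc+.08*Rc[:,2])
E
```

```text
0.05 [0.55157856 0.28349223] 49.984313725490196 rim [0.54777386 0.28330184 0.12250462]
0.1 [0.55123548 0.28263389] 47.917647058823526 rim [0.54744505 0.28225358 0.12250462]
0.15 [0.55126442 0.28213239] 50.15686274509804 rim [0.54749774 0.28156311 0.12250462]
```

The scene-only refit gives the rim at x ≈ 0.5475, matching the contact evidence from the bottle. Moving to the entry position.

{"api": "play_rows", "payload": {"moves": [{"claw": 6,"delta_pos": [-0.3,0,1.5],"twist": 0},{"claw": 6,"delta_pos": [-0.35,0.05,3],"twist": 0},{"claw": 6,"delta_pos": [-0.35,0.05,4.5],"twist": 0},{"claw": 6,"delta_pos": [-0.35,0.05,5],"twist": 0},{"claw": 6,"delta_pos": [-0.35,0.05,5],"twist": 0}]}}

```text
clock: 19.02
tcp_pos: [0.5465, 0.2819, 0.1767]
orientation: [-0.001, -0.048, 0.999, -0.0]
wrist_force: [0.2, -0.1, -0.8]
finger_gap: 0.0678
```

```bash
python3 - <<'E'
from D import *
c=np.array([.5475,.281,.1225]);u=np.array([-.995,-.1,0]);z=np.array([0,0,1])
q=lambda xi,ze:(*(c+xi*u+ze*z-[0,0,.030]),-174.5)
delta(q(0,.06),q(.028,.06),q(.0135,.029),q(.0125,.0265))
E
```

```text
t 19.02 tcp [0.5465 0.2819 0.1767] phi -174.55 tz [-0.001 -0.    -1.   ] F [ 0.2 -0.1 -0.8] gap 0.0678
[ 5.475e-01  2.810e-01  1.525e-01 -1.745e+02] -> [-0.09 -0.09  2.42] twist -0.0
[ 5.196e-01  2.782e-01  1.525e-01 -1.745e+02] -> [ 2.71 -0.11  2.43] twist -0.0
[ 5.341e-01  2.796e-01  1.215e-01 -1.745e+02] -> [ 1.26 -0.1   5.53] twist -0.0
[ 5.351e-01  2.798e-01  1.190e-01 -1.745e+02] -> [ 1.16 -0.1   5.78] twist -0.0
```

{"api": "play_rows", "payload": {"moves": [{"claw": 6,"delta_pos": [-0.1,-0.05,1],"twist": 0},{"claw": 6,"delta_pos": [-0.1,-0.05,2],"twist": 0},{"claw": 6,"delta_pos": [-0.1,-0.05,2.4],"twist": 0},{"claw": 6,"delta_pos": [-0.1,-0.05,2.4],"twist": 0}]}}

```text
clock: 19.52
tcp_pos: [0.5476, 0.2814, 0.1529]
orientation: [-0.0, -0.048, 0.999, -0.0]
wrist_force: [0.5, -0.1, -1.3]
finger_gap: 0.0679
```

{"api": "play_rows", "payload": {"moves": [{"claw": 6,"delta_pos": [0.5,0,0],"twist": 0},{"claw": 6,"delta_pos": [1.0,0,0],"twist": 0},{"claw": 6,"delta_pos": [1.5,0,0],"twist": 0},{"claw": 6,"delta_pos": [2.0,0,0],"twist": 0},{"claw": 6,"delta_pos": [2.5,0,0],"twist": 0},{"claw": 6,"delta_pos": [2.8,0,0],"twist": 0},{"claw": 6,"delta_pos": [2.8,0,0],"twist": 0}]}}

```text
clock: 20.4
tcp_pos: [0.5197, 0.2789, 0.1533]
orientation: [-0.0, -0.048, 0.999, -0.0]
wrist_force: [2.0, 0.6, 1.2]
finger_gap: 0.0679
```

```bash
cat > tl.py <<'E'
from H import *
import sys
# tilt of the teal cup from the scene picture: fit rim centre & lean
im=imaging.read_camera("scene")[:,:,::-1].copy();cv2.imwrite(f"pics/{sys.argv[1]}.png",im);b=(325,190,405,290)
M=seg(im,b,lambda h,s,v:(h>81)&(h<100)&(s>110));s=get_state();print(s["tcp_pos"].round(4),s["wrist_force"].round(1),round(s["finger_gap"],4),M.sum())
def pr(p,c=None):
    Rm=R.from_euler("ZY",[.1,-p[3]]).as_matrix();t=p[:3]-Rm[:,2]*.08
    m=mask("scene",CUP,Rm,t,b)
    cR=R.from_euler("ZY",[.1,-np.radians(25)]).as_matrix();ct=np.r_[.5512,.2826,0]+R.from_euler("z",.1).as_matrix()@[.03,0,.05]
    C=mask("scene",CUP,cR,ct,b);Mo=mask("scene",[lathe([(.032,.08)])],cR,ct,b)
    return m*np.maximum(1-C,Mo)
for vis in(0,1):
    W=np.ones_like(M)
    r=fit(lambda p:(abs(pr(p)-M)).sum(),[*(s["tcp_pos"]+[0,.002,.03]),np.radians(25 if vis else 8)],[.006,.004,.006,.15]);print("rim",r.x[:3].round(4),"lean",np.degrees(r.x[3]).round(1),r.fun)
E
python3 tl.py scene7
```

```text
[0.5199 0.2789 0.1533] [1.  0.3 1.4] 0.0676 1181.0
rim [0.5198 0.2793 0.1839] lean 18.0 204.97176470588232
rim [0.5216 0.2806 0.185 ] lean 17.3 207.28527489427142
```

The teal cup has tilted to about 18° with its rim where predicted. Sliding it down along the ivory axis.

{"api": "play_rows", "payload": {"moves": [{"claw": 6,"delta_pos": [-0.2,0,0.5],"twist": 0},{"claw": 6,"delta_pos": [-0.4,0,1.0],"twist": 0},{"claw": 6,"delta_pos": [-0.65,0,1.5],"twist": 0},{"claw": 6,"delta_pos": [-0.9,0,2.0],"twist": 0},{"claw": 6,"delta_pos": [-1.1,0,2.5],"twist": 0},{"claw": 6,"delta_pos": [-1.1,0,2.5],"twist": 0}]}}

```text
clock: 21.2
tcp_pos: [0.5308, 0.2798, 0.1276]
orientation: [-0.001, -0.047, 0.999, -0.0]
wrist_force: [1.3, 0.5, -0.2]
finger_gap: 0.0681
```

```bash
python3 tl.py scene8
```

```text
[0.5307 0.2797 0.1278] [ 0.4 -0.  -0.8] 0.0675 799.0
rim [0.5299 0.2785 0.1575] lean 23.4 180.69899269511725
rim [0.5312 0.2808 0.1593] lean 25.2 182.44307574009994
```

Going smoothly with no load. Remaining about 6-7 mm; pressing home.

{"api": "play_rows", "payload": {"moves": [{"claw": 6,"delta_pos": [-0.12,0,0.3],"twist": 0},{"claw": 6,"delta_pos": [-0.25,0,0.6],"twist": 0},{"claw": 6,"delta_pos": [-0.35,0,0.8],"twist": 0},{"claw": 6,"delta_pos": [-0.35,0,0.8],"twist": 0},{"claw": 6,"delta_pos": [-0.35,0,0.8],"twist": 0}]}}

```text
clock: 21.88
tcp_pos: [0.5336, 0.28, 0.121]
orientation: [-0.001, -0.048, 0.999, -0.0]
wrist_force: [-2.5, -1.4, 5.4]
finger_gap: 0.0678
```

```bash
python3 tl.py scene9
```

```text
[0.5336 0.28   0.121 ] [-2.2 -1.3  6. ] 0.0678 696.0
rim [0.5382 0.2793 0.1501] lean 16.9 159.9052056901192
rim [0.5339 0.2814 0.1521] lean 27.0 160.5832987312572
```

{"api": "play_rows", "payload": {"moves": [{"claw": 6,"delta_pos": [-0.1,0,0.25],"twist": 0},{"claw": 6,"delta_pos": [-0.2,0,0.5],"twist": 0},{"claw": 6,"delta_pos": [-0.2,0,0.5],"twist": 0}]}}

```text
clock: 22.3
tcp_pos: [0.5346, 0.2795, 0.1189]
orientation: [-0.001, -0.047, 0.999, -0.001]
wrist_force: [-11.6, -6.0, 24.4]
finger_gap: 0.0677
```

{"api": "play_rows", "payload": {"moves": [{"claw": 6,"delta_pos": [0.1,0,-0.4],"twist": 0},{"claw": 6,"delta_pos": [0.1,0,-0.4],"twist": 0},{"claw": 7.5,"delta_pos": [0.1,0,-0.4],"twist": 0},{"claw": 8.54,"delta_pos": [0.1,0,-0.4],"twist": 0},{"claw": 8.54,"delta_pos": [0.1,0,-0.4],"twist": 0},{"claw": 8.54,"delta_pos": [0.1,0,-0.4],"twist": 0}]}}

```text
clock: 23.05
tcp_pos: [0.5355, 0.2804, 0.1192]
orientation: [-0.0, -0.048, 0.999, -0.0]
wrist_force: [0.0, 0.1, -0.0]
finger_gap: 0.0853
```

{"api": "play_rows", "payload": {"moves": [{"claw": 8.54,"delta_pos": [0,0,-2],"twist": 0},{"claw": 8.54,"delta_pos": [0,0,-5],"twist": 0},{"claw": 8.54,"delta_pos": [0,0,-10],"twist": 0},{"claw": 8.54,"delta_pos": [4,-4,-12],"twist": 0},{"claw": 8.54,"delta_pos": [6,-10,-12],"twist": 0},{"claw": 8.54,"delta_pos": [6,-16,-12],"twist": 0},{"claw": 8.54,"delta_pos": [6,-20,-12],"twist": 0},{"claw": 8.54,"delta_pos": [6,-20,-12],"twist": 0}]}}

```text
clock: 24.05
tcp_pos: [0.4951, 0.0732, 0.2396]
orientation: [0.0, -0.045, 0.999, -0.0]
wrist_force: [-1.1, 0.8, 0.7]
finger_gap: 0.0852
```

```bash
python3 tl.py scene10; python3 - <<'E'
from D import *
cv2.imwrite('pics/top10.png',imaging.read_camera("top")[:,:,::-1])
a=cv2.imread('pics/scene10.png');b=cv2.imread('pics/top10.png')[190:260,190:270]
x=cv2.resize(a[215:315,320:420],(400,400),interpolation=3);y=cv2.resize(b,(400,350),interpolation=3);y=np.vstack([y,np.zeros((50,400,3),np.uint8)])
z=cv2.resize(a[120:270,150:350],(267,200));w=np.zeros((200,800,3),np.uint8);w[:,:267]=z
w[:,267:267+400]=cv2.resize(cv2.imread('pics/top10.png')[100:340,120:540],(400,200),interpolation=3)
cv2.imwrite('pics/v10.png',np.vstack([np.hstack([x,y]),w]))
E
```

```text
[0.4949 0.0746 0.2396] [0.2 0.  0.9] 0.0854 802.0
rim [0.4949 0.0766 0.2696] lean 8.0 802.0
rim [0.4949 0.0766 0.2696] lean 25.0 802.0
```

View pics/v10.png

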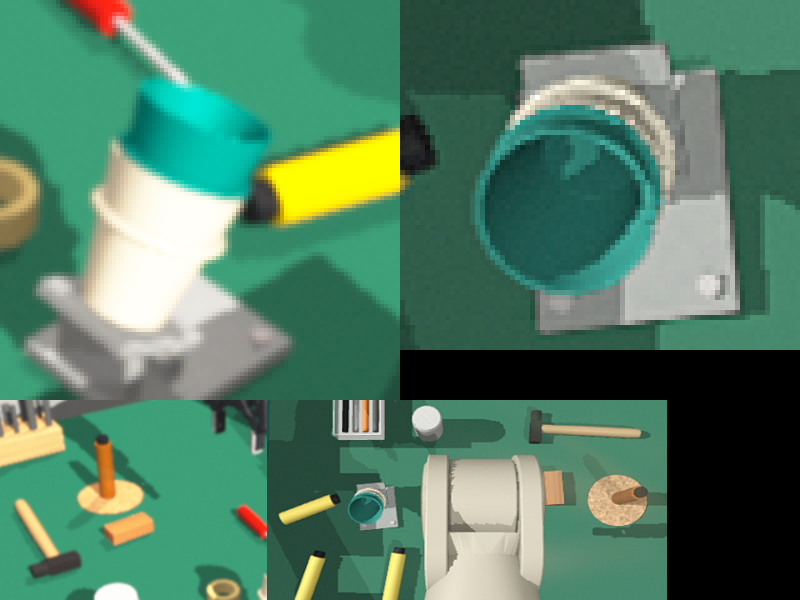

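The teal cup sits in the ivory cup, seemingly with its bead on the rim (scene crop about (190,160)). The bottle stands on the mat. Checking the nesting depth numerically.

```bash
cat > nest.py <<'E'
from H import *
import sys
im={"scene":cv2.imread(f"pics/scene{sys.argv[1]}.png"),"top":cv2.imread(f"pics/top{sys.argv[1]}.png")}
b={"scene":(335,225,395,302),"top":(198,198,246,256)}
MT={c:seg(im[c],b[c],lambda h,s,v:(h>81)&(h<100)&(s>110)) for c in b}
def big(M):
    k=cv2.connectedComponents(M.astype(np.uint8))[1];return (k==np.bincount(k.ravel())[1:].argmax()+1).astype(float)
MI=big(seg(im["scene"],b["scene"],lambda h,s,v:((v>228)&(s<80))|((s>18)&(s<85)&(h>14)&(h<34)&(v>90)))*(1-MT["scene"]))
W=np.ones_like(MI);W[-15:]=0
UP=[lathe([(.035,.048),(.035,.052)]),lathe([(.0301,.05),(.035,.08)])]
def cost(p,cs):
    e=0
    for k,c in enumerate(cs):
        INFO[c]["cx"]=B0[c][0]+p[5+2*k];INFO[c]["cy"]=B0[c][1]+p[6+2*k]
        Rz=R.from_euler("z",.1).as_matrix();Rc=Rz@R.from_euler("y",-25,degrees=True).as_matrix();tc=np.r_[p[:2],0]+Rz@[.03,0,.05]
        Rt=Rc@R.from_euler("xy",p[3:5]).as_matrix();tt=tc+Rc@[0,0,.08]+Rt@[0,0,p[2]-.08]
        T=mask(c,UP,Rt,tt,b[c]);e+=abs(T-MT[c]).sum()
        if c=="scene":e+=(W*abs(mask(c,CUP,Rc,tc,b[c])*(1-T)-MI)).sum()
    return e+8*(p[5:]**2).sum()+2*((p[3:5]/.05)**2).sum()
B0={c:(INFO[c]["cx"],INFO[c]["cy"]) for c in INFO}
for cs in(("scene",),("scene","top")):
  for d0 in(.034,.042):
    n=2*len(cs);x0=[.551,.282,d0,0,0]+[0]*n;s=[.004,.004,.006,.06,.06]+[.6]*n
    r=fit(lambda p:cost(p,cs),x0,s);r=fit(lambda p:cost(p,cs),r.x,s)
    print(cs,"xy",r.x[:2].round(4),"depth",r.x[2].round(4),"tilt deg",np.degrees(r.x[3:5]).round(1),"off",r.x[5:].round(1),round(r.fun,1))
    
E
python3 nest.py 10
```

```text
('scene',) xy [0.5514 0.2829] depth 0.0328 tilt deg [ 0.8 -1.5] off [0.1 0.1] 95.0
('scene',) xy [0.5523 0.2829] depth 0.0338 tilt deg [ 0.8 -1.4] off [0.2 0.3] 98.9
('scene', 'top') xy [0.5517 0.2831] depth 0.0332 tilt deg [ 1.  -1.3] off [ 0.1  0.1 -0.1  0.1] 167.1
('scene', 'top') xy [0.5524 0.2833] depth 0.0342 tilt deg [ 1.  -1.3] off [0.1 0.4 0.1 0.2] 172.7
```

Depth reads 33–34 mm against the nominal 32, with an apparent 1.4° tilt, both near the noise level. To be sure, I'll tap the high (rear) rim gently with closed fingers; that force line falls inside the support ring.

```bash
python3 - <<'E'
from D import *
delta((.564,.282,.24,-174.5),(.564,.282,.175,-174.5))
E
```

```text
t 24.15 tcp [0.4948 0.0755 0.2395] phi -174.61 tz [ 0.  0. -1.] F [-0.1  0.3 -0. ] gap 0.0857
[   0.564    0.282    0.24  -174.5  ] -> [-8.83 19.91 -0.04] twist -0.1
[   0.564    0.282    0.175 -174.5  ] -> [-8.83 19.91  6.46] twist -0.1
```

{"api": "play_rows", "payload": {"moves": [{"claw": 0,"delta_pos": [-2,5,0],"twist": 0},{"claw": 0,"delta_pos": [-4.5,10,0],"twist": 0},{"claw": 0,"delta_pos": [-7,16,0],"twist": 0},{"claw": 0,"delta_pos": [-8.8,19.9,0],"twist": 0},{"claw": 0,"delta_pos": [-8.8,19.9,0],"twist": 0},{"claw": 0,"delta_pos": [-8.8,19.9,0],"twist": 0},{"claw": 0,"delta_pos": [-8.8,19.9,3],"twist": 0},{"claw": 0,"delta_pos": [-8.8,19.9,5.5],"twist": 0},{"claw": 0,"delta_pos": [-8.8,19.9,6.3],"twist": 0},{"claw": 0,"delta_pos": [-8.8,19.9,6.3],"twist": 0}]}}

```text
clock: 25.4
tcp_pos: [0.5632, 0.2813, 0.1767]
orientation: [-0.0, -0.047, 0.999, -0.0]
wrist_force: [0.4, -0.3, -0.7]
finger_gap: 0.0002
```

{"api": "play_rows", "payload": {"moves": [{"claw": 0,"delta_pos": [0,0,0.2],"twist": 0},{"claw": 0,"delta_pos": [0,0,0.4],"twist": 0},{"claw": 0,"delta_pos": [0,0,0.5],"twist": 0},{"claw": 0,"delta_pos": [0,0,0.5],"twist": 0}]}}

```text
clock: 25.9
tcp_pos: [0.5635, 0.282, 0.1715]
orientation: [0.0, -0.048, 0.999, -0.0]
wrist_force: [0.7, 0.5, -0.3]
finger_gap: -0.0
```

{"api": "play_rows", "payload": {"moves": [{"claw": 0,"delta_pos": [0,0,0.2],"twist": 0},{"claw": 0,"delta_pos": [0,0,0.4],"twist": 0},{"claw": 0,"delta_pos": [0,0,0.4],"twist": 0}]}}

```text
clock: 26.28
tcp_pos: [0.5633, 0.282, 0.1671]
orientation: [-0.0, -0.048, 0.999, -0.0]
wrist_force: [0.2, 0.1, 0.5]
finger_gap: 0.0001
```

{"api": "play_rows", "payload": {"moves": [{"claw": 0,"delta_pos": [0,0,0.15],"twist": 0},{"claw": 0,"delta_pos": [0,0,0.3],"twist": 0},{"claw": 0,"delta_pos": [0,0,0.3],"twist": 0}]}}

```text
clock: 26.65
tcp_pos: [0.5637, 0.282, 0.1657]
orientation: [0.001, -0.048, 0.999, 0.0]
wrist_force: [-1.1, -0.6, 5.8]
finger_gap: 0.0002
```

Contact at z ≈ 0.166 m, right at the fully nested rear-rim height (0.166). A small extra press, then I'll withdraw.

{"api": "play_rows", "payload": {"moves": [{"claw": 0,"delta_pos": [0,0,0.15],"twist": 0},{"claw": 0,"delta_pos": [0,0,0.15],"twist": 0}]}}

```text
clock: 26.9
tcp_pos: [0.5638, 0.2821, 0.1655]
orientation: [0.001, -0.048, 0.999, 0.0]
wrist_force: [-4.0, -1.7, 12.1]
finger_gap: 0.0002
```

{"api": "play_rows", "payload": {"moves": [{"claw": 0,"delta_pos": [0,0,-2],"twist": 0},{"claw": 0,"delta_pos": [0,0,-6],"twist": 0},{"claw": 0,"delta_pos": [0,0,-9],"twist": 0},{"claw": 0,"delta_pos": [4,-6,-9],"twist": 0},{"claw": 0,"delta_pos": [7,-12,-9],"twist": 0},{"claw": 0,"delta_pos": [9,-18,-9],"twist": 0},{"claw": 0,"delta_pos": [9,-20,-9],"twist": 0},{"claw": 0,"delta_pos": [9,-20,-9],"twist": 0},{"claw": 0,"delta_pos": [9,-20,-9],"twist": 0}]}}

```text
clock: 28.02
tcp_pos: [0.4931, 0.0747, 0.253]
orientation: [0.0, -0.047, 0.999, 0.0]
wrist_force: [0.3, 0.5, 0.3]
finger_gap: 0.0002
```

```bash
python3 - <<'E'
from D import *
for c in INFO: cv2.imwrite(f'pics/{c}11.png',imaging.read_camera(c)[:,:,::-1])
delta()
for c,q in(("scene","bottle"),("scene","tape"),("scene","block"),("scene","mallet"),("scene","tin"),("top","tape"),("top","mallet"),("top","tin"),("top","screwdriver")):
    print(c,q,[(np.round(d["extent"]).tolist(),round(d["conf"],2)) for d in spotter.spot_in(c,q)][:4])
E
python3 nest.py 11
```

```text
t 28.12 tcp [0.4931 0.0753 0.2528] phi -174.48 tz [-0.  0. -1.] F [-0.1 -0.4  0.5] gap -0.0001
scene bottle [([380.0, 244.0, 436.0, 274.0], 0.96), ([216.0, 144.0, 237.0, 195.0], 0.9), ([376.0, 322.0, 452.0, 369.0], 0.75), ([442.0, 294.0, 508.0, 319.0], 0.61)]
scene tape [([304.0, 258.0, 327.0, 276.0], 0.71)]
scene block [([228.0, 208.0, 265.0, 229.0], 0.64)]
scene mallet [([160.0, 194.0, 214.0, 254.0], 0.88)]
scene tin [([221.0, 262.0, 254.0, 320.0], 0.97)]
top tape []
top mallet [([394.0, 110.0, 515.0, 157.0], 0.72)]
top tin [([274.0, 111.0, 306.0, 150.0], 0.93)]
top screwdriver []
('scene',) xy [0.5514 0.2831] depth 0.0329 tilt deg [ 1.  -1.6] off [-0.  0.] 92.0
('scene',) xy [0.5523 0.2845] depth 0.0338 tilt deg [ 1.  -1.5] off [-0.3 -0.1] 95.2
('scene', 'top') xy [0.5514 0.2833] depth 0.033 tilt deg [ 1.1 -1.1] off [-0.   0.1  0.   0.2] 161.9
('scene', 'top') xy [0.5515 0.2829] depth 0.0335 tilt deg [ 1.2 -1. ] off [ 0.2  0.4 -0.   0.3] 167.0
```

```bash
python3 -c "
from workcell import env
print(env.hand_in())"
```

```text
the job is handed in; nothing more can be done
None
```

I took the amber bottle out of the ivory cup and stood it upright at the centre of the cork mat. I then nested the teal cup, open end up, in the ivory cup. The job was handed in at about 28 s with the arm clear of everything.

**Bottle:** I swung it upright against the cup's rear rim while it was still partly inside, since the tool could only point down. In the last picture and the final network check it was still standing on the mat.

**Teal cup nesting:** I tapped the rear rim, which made contact at z ≈ 0.166 m, as expected for a fully nested cup. A 12 N press there moved it no further.

**A small disagreement:** The image fit gave a nesting depth of 33–34 mm instead of 32 mm, and an apparent tilt of 1 to 1.6°. The press did not change this, so I took it as image-fit error rather than a gap.

**Other things:** The tape, block, mallet and tin were detected where they started. The top camera did not find the screwdriver or tape at the end. The tape was confirmed from the scene camera instead, but the screwdriver had no final network detection. The screwdriver appeared in an earlier picture, taken after the cup was released.

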